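# Reload the spring magazine with insulator spacers and shut its lid

## Robot

A 6-joint arm with a two-finger parallel gripper is mounted at the origin on a cart in front of the work surface, level with it; the furniture and walls round the work are solid. World frame = base frame: x ahead of the robot, y to its left, z up, the work surface at z = 0. Lengths are in mm, angles in degrees, forces in N, time in s.
With the tool pointing down it reaches from about 325 to 850 mm from the base axis. Payload 15.5 kg.
Tool frame: the origin (TCP) lies midway between the tips of the shut fingers; the grasp point (between the pads) lies 19 mm behind it; z points along the fingers, y is the line along which they close (so a half turn about z gives the same grasp; the last joint's range is limited). The gripper opens to 91 mm and grips with 3 to 60 N. Pads are 32 mm wide; open, the fingers measure 118 mm over their backs; the gripper's body (76 mm by 178 mm) begins 60 mm behind the grasp point.
Start: joints at [-79.154, 28.281, 77.091, -0, 74.628, -5.472], TCP at [175.605, -599.824, 213.915] pointing down, gripper open.
Joint ranges: [-166.48, 166.48], [-47.26, 123.95], [12.59, 153.08], [-70.14, 250.14], [6.76, 159.57], [-176.63, 176.63]. Speed limits (degrees/s): [108.29, 108.29, 147.25, 172.46, 172.46, 172.46].

## Interface

Orientations are given as a 3x3 rotation matrix whose columns are the frame's x, y, z axes.
In Python, from rig import ctrl gives the robot as it stands. The module is installed in compiled form; this text tells all that it offers.
- The arm moves only by the tool carry_out, never from a script. Its argument "increments" is a list of rows, each a list of 7 numbers: the opening, from -1 (shut) to 1 (fully open), then the shift along the tool's x, y, z in cm, then the turn, a rotation vector about the tool's x, y, z in degrees. A call has 1 to 5 rows; each row is the pose to reach, as a shift and turn from the pose commanded when the call began, along the tool's axes at that moment; what a row does not reach only later rows make up. A row lasts 1/8 s, in which the tool goes at most 62.5 mm and 10.7 degrees, less where a joint would pass 70% of its speed; a pose out of reach is approached as far as the arm can. A call with a gripper value outside its range is refused whole. The fingers move at their own pace and stop on an object; "grip_force" is the grip in N (left out, the last holds). Time passes only in rows, so rows that repeat a pose let the fingers close. It gives the time, the measured TCP pose, the force, the opening and the grip force at its end, in the units of the state.
- ctrl.get_obs(): the state, without advancing time (a new reading comes with each control period).
- ctrl.get_image(name): name is "scene" or "top" or "wrist"; returns a dict with "image" (400x640x3 uint8, blue, green, red), "range_z" (400x640 float32, mm along the optical axis (not along the pixel's ray), 0 where there is no reading), "fx", "fy", "cx", "cy" (pixels), "position" and "attitude" of the camera in the world. Camera axes: x right, y down, z forward; pixel columns grow to the right and rows downward; lengths in mm; the calibration is good to about 2 mm. The wrist camera is an equidistant fisheye: a pixel r from the principal point sees the ray r / f radians off the axis. A picture is of the moment at which its call begins.
- ctrl.sign_off(): hands the job in; it is judged then, once.
The state is a dict: "clock": time; "qpos": joint angles; "dq": joint speeds; "joint_torque": joint torques, N m; "ee_pos": TCP position; "tcp_rot": TCP orientation; "wrist_force": force on the tool from outside, world axes, zero at the start; "moment": the same for the moment, N m; "gripper_width": opening from 0.0 (shut) to 1.0 (fully open); "grip_force": force on a finger pad.
Only numpy, scipy, OpenCV 4.12 (cv2) and the standard library are available. Lean on these libraries where they do the work, as an engineer would, in place of code of your own. Each camera call takes 0.05 s, during which the arm holds its last target. There are 200 camera calls.

## Task

Reload the blue spring magazine: set every amber insulator spacer lying on the bench into it, flat and one on top of another, pressing each down against the spring until it snaps under the two side catches and stays there. When all of them are held, swing the magazine's lid down until it is fully closed, and let go. Leave the other things on the bench where they are.

Things in the scene. Friction and masses are not known exactly. Their poses are not given: they have to be found in the camera images.
- magazine_axis (a point): Foot of the vertical centre line of the blue spring magazine bolted to the bench (base 150 x 96 x 8 mm), at bench level. z up; x along its length towards the lid hinge, away from the robot; y across. Four corner guides hold a stack of up to five spacers, their 90 mm along x; inside 92.4 (x) by 43 mm (y). Guide sides cover only |x| 34 to 50 mm, so nearer the middle both y sides are open for fingers.
- magazine_mouth (a point): Centre of the magazine's mouth, 102 mm above the bench, axes as the magazine's. From 92 mm up to here the guides flare outwards by 8 mm on every side as a lead-in; below 92 mm they are straight. A spacer just set in the mouth rests on the catches' ramps, its underside 81 to 86 mm above the bench.
- magazine_catch (a point): Centre line at the level of the catches' flat undersides, 74 mm above the bench. A brass-coloured sprung catch at the middle of each x end reaches 5.5 mm in, its ramp rising to 85 mm. A spacer whose top is pressed below 74 mm snaps under both and stays. Takes about 8 to 18 N; press near the middle, top face down to about 70 mm, then let go. Press the next one on top of it.
- follower (a joint): Black plate that a spring (3 N + 90 N/m) pushes up inside the magazine: metres pressed down; 0 = empty, its top 72 mm above the bench; about 0.010 n - 0.002 with n spacers held under the catches; end of travel 0.056.
- lid (a joint): Aluminium lid of the magazine: 0 = closed (level), grows as it opens up and away from the robot, to 2.4 rad; starts wide open at 1.85 to 2.2, leaning back and rising some 120 mm above the mouth. Its hinge is stiff (about 0.09 N m) and damped (0.3 N m s/rad), so it stays at any angle.
- lid_hinge (a point): Centre of the lid's hinge line, 65.5 mm from the magazine's centre line in x, 106 mm above the bench; the hinge line runs along the magazine's y. The lid reaches 128 mm from it, 64 mm wide, 4 mm thick, middle plane through the hinge line; closed, it points along the magazine's -x and lies level.
- lid_tab (a point): Centre of the black tab at the lid's free edge, 136.5 mm from the hinge line; tab 16 mm long, 26 mm wide, 8 mm thick. Its x and y axes lie in the lid (x towards the hinge), z points out of its outer face (up when closed).
- spacer0_center (a point): Centre of an amber-brown insulator spacer, a flat plate 90 x 40 x 10 mm with two dark bolt holes, 55 g: x along its 90 mm, y across its 40 mm, z through its thickness. All spacers are alike and either face may be up. None: absent in this run (or held).
- spacer1_center (a point): Centre of an amber-brown insulator spacer, a flat plate 90 x 40 x 10 mm with two dark bolt holes, 55 g: x along its 90 mm, y across its 40 mm, z through its thickness. All spacers are alike and either face may be up. None: absent in this run (or held).
- spacer2_center (a point): Centre of an amber-brown insulator spacer, a flat plate 90 x 40 x 10 mm with two dark bolt holes, 55 g: x along its 90 mm, y across its 40 mm, z through its thickness. All spacers are alike and either face may be up. None: absent in this run (or held).
- spacer3_center (a point): Centre of an amber-brown insulator spacer, a flat plate 90 x 40 x 10 mm with two dark bolt holes, 55 g: x along its 90 mm, y across its 40 mm, z through its thickness. All spacers are alike and either face may be up. None: absent in this run (or held).
- spacer4_center (a point): Centre of an amber-brown insulator spacer, a flat plate 90 x 40 x 10 mm with two dark bolt holes, 55 g: x along its 90 mm, y across its 40 mm, z through its thickness. All spacers are alike and either face may be up. None: absent in this run (or held).
- tape: Bystander: roll of black insulating tape lying on the bench; origin at its underside. To be left where it is.
- ignition_unit: Bystander: black ignition unit lying on the bench; origin at its underside. To be left where it is.
- spark_plug: Bystander: spark plug lying on the bench; origin at its underside. To be left where it is.
There are look-alikes about, which are no part of the job. What is shaped like the part that bears spacer1_center but pink, purple or turquoise is not meant.

How it is judged:
By the outcome, as a careful person would: the job done as asked, in the order asked, and still so for the second after the job is handed in, with the robot touching nothing.
Of spacer0, spacer1, spacer2, spacer3, spacer4 only 3 to 5 are there at a start; the rules pass over those that are not, and their reading is None.
At some moment in a run one of spacer0, spacer1, spacer2, spacer3, spacer4 may be knocked a few centimetres aside while the robot is not near it.
Once in a run the grip may slacken for a moment while it holds something.
It also fails if it takes over 210 s, if anything falls off the work surface, if the arm or the gripper's body presses on something with over 40 N, if the wrist force passes 120 N, or if a joint passes its speed limit or range.

## Working session

There is one attempt and no reset: what is moved stays moved. The work goes in short steps, Python scripts to look and compute and a tool call to move; the robot and the scene stay as the last step left them, time stands still between calls to the robot, and variables do not carry over. Pictures are saved under pics/ and viewed, at most 14 in all, crops included, and the job is handed in when it is done.

Besides the shell and the picture viewer there is one more tool, called as name(argument=value, ...) on one line, values as JSON. carry_out: Moves the arm, as the interface text tells. Its arguments: {"type":"object","properties":{"increments":{"type":"array"},"grip_force":{"type":"number"}},"required":["increments"]}

```bash
mkdir -p pics; ls; python3 - <<'E'
from rig import ctrl
import cv2,numpy as np
o=ctrl.get_obs();print(o)
for n in("scene","top"):
    d=ctrl.get_image(n);cv2.imwrite(f"pics/{n}0.png",d["image"]);print(n,d["fx"],d["fy"],d["cx"],d["cy"],d["position"],d["attitude"])
E
```

```text
pics
{'clock': 0.0, 'qpos': array([-7.91547032e+01,  2.83142216e+01,  7.71288407e+01, -3.30755102e-03,
        7.46258740e+01, -5.47230079e+00]), 'dq': array([ 0.08202292,  0.01661425, -0.00039591,  0.00135164, -0.09205864,
        0.09224783]), 'joint_torque': array([ 4.47100931e-03, -8.78817487e+01, -3.81853938e+01,  7.09200720e-02,
        5.33315912e-02, -1.43696543e-04]), 'ee_pos': array([ 175.5068831 , -599.45286358,  213.33533453]), 'tcp_rot': array([[ 9.59714743e-01,  2.80976037e-01, -2.81052513e-04],
       [ 2.80976171e-01, -9.59714030e-01,  1.17120130e-03],
       [ 5.93494587e-05, -1.20298821e-03, -9.99999275e-01]]), 'wrist_force': array([ 0.55940691,  0.28490903, -0.67907601]), 'moment': array([-0.03315675, -0.00987488,  0.00109829]), 'grip_force': 0.0, 'gripper_width': 0.9995229129328201}
scene 458.9434928953127 458.9434928953127 314.8950461625117 197.5046929820363 [ -91.97803616  693.27416173 1183.92828827] [[-0.73336817 -0.5079075   0.45188615]
 [-0.67960093  0.56503643 -0.4678423 ]
 [-0.01771152 -0.65020289 -0.75955414]]
top 474.2722397073169 474.2722397073169 323.1359476269398 204.94508152999 [ 3.57737956e+02 -9.40951346e-01  1.36699955e+03] [[-0.00537824 -0.98546333  0.16980312]
 [-0.99985209  0.0080735   0.01518639]
 [-0.01633654 -0.16969633 -0.98536099]]
```

View pics/top0.png

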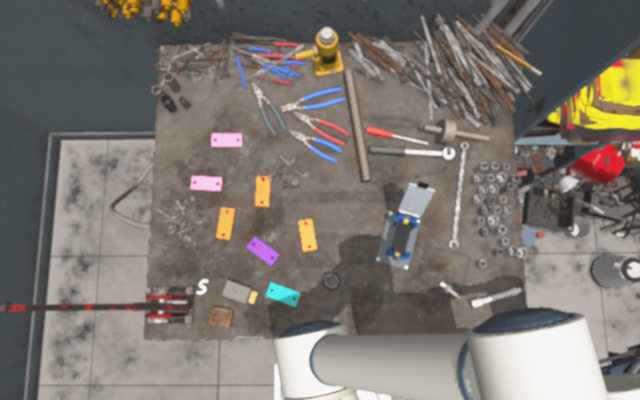

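View pics/scene0.png

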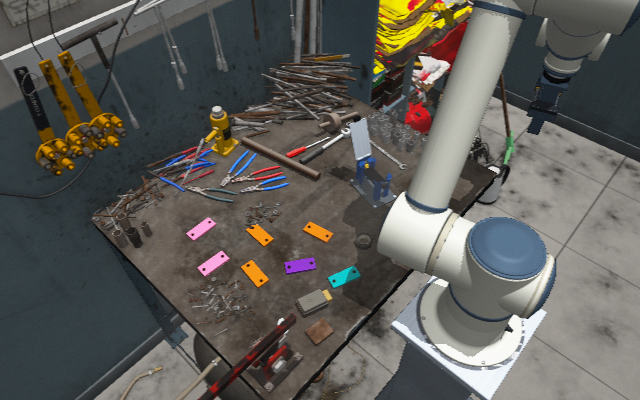

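Top view: three amber spacers at (263,191), (226,223) and (307,235), with the blue magazine near (402,240) and its lid open upwards. The scene view shows the same three ambers, and the pink, purple and turquoise plates are decoys.

```bash
cat > h.py <<'E'
from rig import ctrl
import cv2,numpy as np
def rays(d,uv,fish=False):
    uv=np.asarray(uv,float).reshape(-1,2)
    p=(uv-[d["cx"],d["cy"]])/[d["fx"],d["fy"]]
    if fish:
        r=np.linalg.norm(p,axis=1,keepdims=True)+1e-12
        v=np.hstack([p/r*np.sin(r),np.cos(r)])
    else: v=np.hstack([p,np.ones((len(p),1))])
    return v@np.asarray(d["attitude"]).T
def plane(d,uv,z,fish=False):
    v=rays(d,uv,fish);c=np.asarray(d["position"])
    return c+v*((z-c[2])/v[:,2])[:,None]
def cloud(d,fish=False):
    h,w=d["range_z"].shape;u,v=np.meshgrid(np.arange(w),np.arange(h))
    uv=np.stack([u.ravel(),v.ravel()],1);R=rays(d,uv,fish)
    fz=R@np.asarray(d["attitude"])[:,2]
    P=np.asarray(d["position"])+R*(d["range_z"].ravel()/fz)[:,None]
    return P.reshape(h,w,3)
def mask(img,lo,hi):return cv2.inRange(cv2.cvtColor(img,cv2.COLOR_BGR2HSV),lo,hi)
AMB=((8,150,120),(22,255,255))
BLUE=((104,120,50),(124,255,255))
def ambers(d,z=10,fish=False,amin=200):
    m=cv2.morphologyEx(mask(d["image"],*AMB),cv2.MORPH_CLOSE,np.ones((5,5)))
    out=[]
    for c in cv2.findContours(m,cv2.RETR_EXTERNAL,cv2.CHAIN_APPROX_NONE)[0]:
        if cv2.contourArea(c)<amin:continue
        P=plane(d,c[:,0],z,fish)[:,:2]
        (x,y),(a,b),t=cv2.minAreaRect(P.astype(np.float32))
        if a<b:a,b,t=b,a,t+90
        out.append((round(x,1),round(y,1),round(a,1),round(b,1),round((t+90)%180-90,1),tuple(c[:,0].mean(0).round())))
    return out
E
python3 - <<'E'
from h import *
for n in("top","scene"):
    d=ctrl.get_image(n);print(n)
    for a in ambers(d):print(a)
    P=cloud(d);m=mask(d["image"],*BLUE)>0
    q=P[m];q=q[(abs(q[:,0]-375)<150)&(abs(q[:,1]+220)<130)&(q[:,2]<130)]
    print(len(q),np.percentile(q,[2,50,98],axis=0).round())
    for lo,hi in((-5,20),(85,110)):
        s=q[(q[:,2]>lo)&(q[:,2]<hi)]
        if len(s)>5:print(lo,len(s),cv2.minAreaRect(s[:,:2].astype(np.float32)))
d=ctrl.get_image("top")
cv2.imwrite("pics/mag.png",cv2.resize(d["image"][170:280,350:460],None,fx=5,fy=5,interpolation=cv2.INTER_CUBIC))
E
```

```text
top
(541.3, 304.1, 91.2, 41.5, -7.4, (np.float64(225.0), np.float64(223.0)))
(634.7, 198.0, 89.5, 40.9, -0.5, (np.float64(262.0), np.float64(192.0)))
(1057.1, 33.7, 134.9, 130.5, -81.8, (np.float64(322.0), np.float64(55.0)))
(1213.3, 490.8, 89.7, 87.5, -10.0, (np.float64(172.0), np.float64(10.0)))
(1224.3, 640.6, 77.7, 63.5, 86.0, (np.float64(125.0), np.float64(8.0)))
99 [[ 432. -231.   30.]
 [ 445. -193.   98.]
 [ 523. -151.  105.]]
85 85 ((469.3695373535156, -205.23715209960938), (54.37470245361328, 110.47037506103516), 40.48774337768555)
scene
(540.6, 305.3, 92.3, 41.1, -7.9, (np.float64(254.0), np.float64(273.0)))
(634.7, 199.0, 91.2, 41.1, -2.1, (np.float64(259.0), np.float64(234.0)))
(504.1, 67.0, 91.2, 40.8, 8.5, (np.float64(318.0), np.float64(231.0)))
(1486.5, 351.9, 325.3, 160.3, -88.0, (np.float64(76.0), np.float64(135.0)))
(1102.4, -19.7, 256.5, 115.7, -25.4, (np.float64(220.0), np.float64(133.0)))
68 [[ 432. -279.    5.]
 [ 440. -201.   92.]
 [ 524. -158.  104.]]
-5 11 ((455.8812561035156, -240.24282836914062), (8.778057098388672, 106.99131774902344), 23.073806762695312)
85 40 ((470.881591796875, -204.82000732421875), (51.486541748046875, 109.04856872558594), 43.23231506347656)
```

View pics/mag.png

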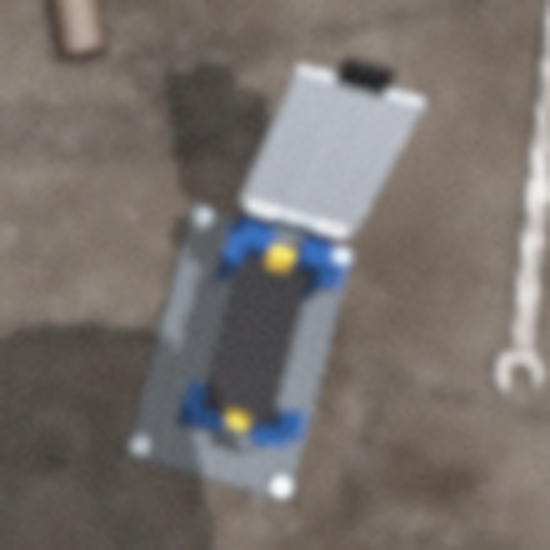

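```bash
cat >> h.py <<'E'
def go(x,y,z,yaw):
    o=ctrl.get_obs();R=np.array(o["tcp_rot"]);t=np.radians(yaw);c,s=np.cos(t),np.sin(t)
    G=np.array([[c,s,0],[s,-c,0],[0,0,-1]])
    d=R.T@(np.array([x,y,z])-o["ee_pos"])/10
    r=np.degrees(cv2.Rodrigues(R.T@G)[0].ravel())
    print("go",(x,y,z,yaw),"->",d.round(2),r.round(1),"at",np.round(o["ee_pos"],1),"t",round(o["clock"],2))
E
python3 - <<'E'
from h import *
d=ctrl.get_image("top")
f=lambda L:np.array(L)/5+[350,170]-0.4
b=plane(d,f([(203,215),(342,257),(140,446),(281,487)]),9)
c=plane(d,f([(237,418),(280,257)]),80)
print(b.round(),b.mean(0),c.round(),c.mean(0))
for v in(b[0]-b[2],b[1]-b[3],c[1]-c[0]):print(np.degrees(np.arctan2(v[1],v[0])))
go(400,-212,300,-15)
w=ctrl.get_image("wrist");o=ctrl.get_obs()
print(w["position"],o["tcp_rot"].T@(w["position"]-o["ee_pos"]),(o["tcp_rot"].T@w["attitude"]).round(2),w["fx"],w["cx"],w["cy"])
E
```

```text
[[ 568. -174.    9.]
 [ 543. -253.    9.]
 [ 435. -134.    9.]
 [ 411. -213.    9.]] [ 489.18569332 -193.55310962    9.        ] [[ 446. -180.   80.]
 [ 533. -206.   80.]] [ 489.44928054 -192.92687034   80.        ]
-16.64349854438827
-16.80230247662005
-16.672663038899422
go (400, -212, 300, -15) -> [ 32.43 -30.91  -8.61] [-0.   0.  31.3] at [ 175.6 -599.7  213.7] t 0.3
[ 249.53193287 -577.98454135  383.60464563] [ 7.70846228e+01 -1.61983706e-01 -1.69820765e+02] [[-0.   -0.96 -0.28]
 [ 1.   -0.   -0.  ]
 [ 0.   -0.28  0.96]] 309.70691628693146 324.2754180397576 196.31727917324412
```

```bash
python3 - <<'E'
from h import *
go(370,-300,300,69)
E
```

```text
go (370, -300, 300, 69) -> [ 27.08 -23.31  -8.61] [ -0.   -0.  -52.7] at [ 175.6 -599.8  213.8] t 0.35
```

carry_out(increments=[[1, 5.4, -4.7, -3, 0, 0, -10.5], [1, 10.8, -9.4, -5, 0, 0, -21], [1, 16.2, -14, -7, 0, 0, -31.5], [1, 21.7, -18.7, -8.6, 0, 0, -42], [1, 27.1, -23.3, -8.6, 0, 0, -52.5]])

```text
clock: 0.98
ee_pos: [340.0, -346.3, 295.3]
tcp_rot: [[0.356, 0.934, 0.001], [0.934, -0.356, -0.001], [-0.001, 0.001, -1.0]]
wrist_force: [1.3, -0.6, -0.1]
gripper_width: 1.002
grip_force: 0.0
```

```bash
python3 - <<'E'
from h import *
go(440,-80,300,122)
E
```

```text
go (440, -80, 300, 122) -> [28.45 -0.14 -0.5 ] [  0.1   0.1 -52.9] at [ 340.  -346.3  295.3] t 0.97
```

carry_out(increments=[[1, 5.4, -0.3, 0, 0, 0, -10.5], [1, 10.5, -0.6, 0, 0, 0, -21], [1, 15, -0.9, 0, 0, 0, -31.5], [1, 19, -1.1, 0, 0, 0, -42], [1, 23, -1.3, 0, 0, 0, -53]])

```text
clock: 1.6
ee_pos: [410.3, -127.2, 294.4]
tcp_rot: [[-0.529, 0.849, 0.0], [0.849, 0.529, -0.0], [-0.0, 0.0, -1.0]]
wrist_force: [-0.1, -0.0, -0.4]
gripper_width: 1.0
grip_force: 0.0
```

```bash
cat >> h.py <<'E'
def tool(yaw):
    c,s=np.cos(np.radians(yaw)),np.sin(np.radians(yaw));return np.array([[c,s,0],[s,-c,0],[0,0,-1]])
def seg(a,b):
    "shift and turn from commanded pose a to b, (x,y,z,yaw)"
    r=(b[3]-a[3]+180)%360-180
    print(a,"->",b,(tool(a[3]).T@(np.array(b[:3])-a[:3])/10).round(2),"turn z",round(-r,1))
E
python3 - <<'E'
from h import *
seg((440,-80,300,122),(500,60,200,175))
seg((440,-80,300,122),(504,67,150,188.5))
E
```

```text
(440, -80, 300, 122) -> (500, 60, 200, 175) [ 8.69 12.51 10.  ] turn z -53
(440, -80, 300, 122) -> (504, 67, 150, 188.5) [ 9.07 13.22 15.  ] turn z -66.5
```

carry_out(increments=[[1, 2, 2.6, 2, 0, 0, -10.5], [1, 4, 5.3, 5, 0, 0, -21], [1, 6, 8, 8, 0, 0, -31.5], [1, 8, 11, 12, 0, 0, -42], [1, 9.1, 13.2, 15, 0, 0, -52.5]])

```text
clock: 2.22
ee_pos: [474.9, 19.5, 143.0]
tcp_rot: [[-0.995, 0.097, -0.0], [0.097, 0.995, 0.0], [0.0, 0.0, -1.0]]
wrist_force: [0.8, 0.2, 0.2]
gripper_width: 0.999
grip_force: 0.0
```

carry_out(increments=[[1, 0, 0, 0, 0, 0, -7], [1, 0, 0, 0, 0, 0, -14], [1, 0, 0, 0, 0, 0, -14], [1, 0, 0, 0, 0, 0, -14]])

```text
clock: 2.72
ee_pos: [474.9, 18.0, 144.4]
tcp_rot: [[-0.991, -0.137, 0.0], [-0.137, 0.991, -0.0], [-0.0, -0.0, -1.0]]
wrist_force: [1.0, -0.3, -0.2]
gripper_width: 0.998
grip_force: 0.0
```

```bash
python3 - <<'E'
from h import *
d=ctrl.get_image("wrist");cv2.imwrite("pics/w1.png",d["image"])
for a in ambers(d,10,True,800):print(a)
for a in ambers(ctrl.get_image("scene"))[:4]:print(a)
go(504,67,150,188.5)
E
```

```text
(540.6, 305.5, 92.3, 41.1, -7.6, (np.float64(254.0), np.float64(273.0)))
(634.6, 198.7, 91.6, 41.3, -2.6, (np.float64(259.0), np.float64(234.0)))
(504.1, 67.5, 90.5, 39.6, 10.2, (np.float64(318.0), np.float64(231.0)))
(1486.5, 352.1, 325.5, 160.3, -88.0, (np.float64(76.0), np.float64(135.0)))
go (504, 67, 150, 188.5) -> [-3.56  4.45 -0.56] [-0.   0.  -0.6] at [474.9  18.  144.4] t 2.83
```

View pics/w1.png

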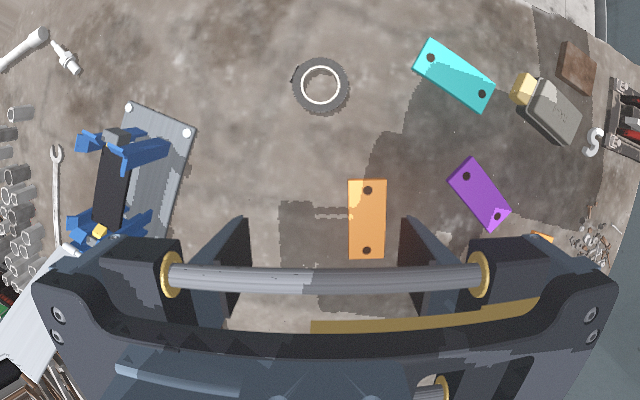

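Wrist view: the amber spacer is at (367,220) between the fingers. The magazine is on the left around (125,180) and the tape at (320,85).

```bash
sed -i 's/^AMB=.*/AMB=((8,110,110),(22,255,255))/' h.py; python3 - <<'E'
from h import *
d=ctrl.get_image("wrist")
print(cv2.cvtColor(d["image"],cv2.COLOR_BGR2HSV)[[220,190,245],[360,360,375]])
for a in ambers(d,10,True,800):print(a)
go(504.5,67.5,60,189.5)
E
```

```text
[[ 16 133 228]
 [ 22  94 255]
 [ 16 138 225]]
(627.3, 188.3, 328.8, 27.6, -81.8, (np.float64(423.0), np.float64(319.0)))
(502.9, 67.3, 91.0, 39.9, 9.5, (np.float64(366.0), np.float64(218.0)))
go (504.5, 67.5, 60, 189.5) -> [-3.61  4.49  8.44] [-0.   0.  -1.5] at [474.9  18.  144.4] t 2.88
```

Spacer A is at (503.5,67.4), yaw 9.6. I'll move over it and then down.

carry_out(increments=[[1, -3.5, 4.5, 5, 0, 0, -1.5], [1, -3.5, 4.5, 8.5, 0, 0, -1.5], [1, -3.5, 4.5, 10.5, 0, 0, -1.5], [1, -3.5, 4.5, 10.5, 0, 0, -1.5], [1, -3.5, 4.5, 10.5, 0, 0, -1.5]])

```text
clock: 3.5
ee_pos: [503.6, 67.4, 40.1]
tcp_rot: [[-0.986, -0.165, 0.001], [-0.165, 0.986, 0.0], [-0.001, -0.0, -1.0]]
wrist_force: [0.6, 0.2, 0.7]
gripper_width: 1.0
grip_force: 0.0
```

```bash
python3 - <<'E'
from h import *
go(503.5,67.4,2,189.5)
E
```

```text
go (503.5, 67.4, 2, 189.5) -> [ 0.02 -0.    3.81] [-0.   0.1  0. ] at [503.6  67.4  40.1] t 3.5
```

carry_out(increments=[[1, 0, 0, 2.5, 0, 0, 0], [1, 0, 0, 3.75, 0, 0, 0], [1, 0, 0, 3.75, 0, 0, 0], [-1, 0, 0, 3.75, 0, 0, 0], [-1, 0, 0, 3.75, 0, 0, 0]], grip_force=45)

```text
clock: 4.12
ee_pos: [503.6, 67.6, 2.5]
tcp_rot: [[-0.986, -0.166, 0.001], [-0.166, 0.986, 0.0], [-0.001, -0.0, -1.0]]
wrist_force: [0.4, -0.4, 0.3]
gripper_width: 0.815
grip_force: 0.0
```

carry_out(increments=[[-1, 0, 0, 0, 0, 0, 0], [-1, 0, 0, 0, 0, 0, 0], [-1, 0, 0, 0, 0, 0, 0], [-1, 0, 0, -5, 0, 0, 0], [-1, 0, 0, -11, 0, 0, 0]])

```text
clock: 4.75
ee_pos: [502.4, 67.5, 112.4]
tcp_rot: [[-0.986, -0.166, -0.003], [-0.166, 0.986, -0.0], [0.003, 0.0, -1.0]]
wrist_force: [1.3, 0.6, -1.2]
gripper_width: 0.265
grip_force: 0.0
```

```bash
python3 - <<'E'
from h import *
go(489.3,-193.2,140,163.3)
E
```

```text
go (489.3, -193.2, 140, 163.3) -> [  5.63 -25.49  -2.76] [-0.  -0.2 26.3] at [502.4  67.5 112.4] t 4.75
```

carry_out(increments=[[0.6, 0, 0, 3, 0, 0, 0], [0.6, 0, 0, 3, 0, 0, 0], [0.6, 0, 0, 3, 0, 0, 0], [0.6, 0, 0, 3, 0, 0, 0], [0.6, 0, 0, 3, 0, 0, 0]])

```text
clock: 5.38
ee_pos: [503.3, 67.5, 81.9]
tcp_rot: [[-0.986, -0.166, -0.0], [-0.166, 0.986, 0.0], [0.0, 0.0, -1.0]]
wrist_force: [0.4, 1.0, 0.2]
gripper_width: 0.777
grip_force: 0.0
```

```bash
python3 - <<'E'
from h import *
for a in ambers(ctrl.get_image("wrist"),10,True,800):print(a)
for a in ambers(ctrl.get_image("scene"))[:4]:print(a)
go(503.5,67.4,2,189.5)
E
```

```text
(608.8, 176.3, 286.8, 22.4, -80.4, (np.float64(397.0), np.float64(321.0)))
(503.0, 67.6, 89.7, 40.1, 9.4, (np.float64(326.0), np.float64(198.0)))
(541.1, 305.1, 91.2, 42.0, -8.0, (np.float64(254.0), np.float64(273.0)))
(504.1, 66.8, 91.8, 41.4, 10.7, (np.float64(318.0), np.float64(232.0)))
(635.0, 198.1, 90.6, 42.2, -2.3, (np.float64(259.0), np.float64(234.0)))
(1487.8, 353.2, 327.4, 161.4, -87.0, (np.float64(75.0), np.float64(136.0)))
go (503.5, 67.4, 2, 189.5) -> [-0.02 -0.02  7.99] [ 0.  -0.   0.1] at [503.3  67.5  81.9] t 5.47
```

carry_out(increments=[[0.6, 0, 0, 5, 0, 0, 0], [0.6, 0, 0, 7.9, 0, 0, 0], [0.2, 0, 0, 7.9, 0, 0, 0], [-1, 0, 0, 7.9, 0, 0, 0], [-1, 0, 0, 7.9, 0, 0, 0]])

```text
clock: 6.1
ee_pos: [503.3, 67.5, 3.0]
tcp_rot: [[-0.986, -0.166, 0.0], [-0.166, 0.986, 0.0], [-0.0, -0.0, -1.0]]
wrist_force: [-0.1, -0.5, 0.2]
gripper_width: 0.502
grip_force: 0.0
```

carry_out(increments=[[-1, 0, 0, 0, 0, 0, 0], [-1, 0, 0, 0, 0, 0, 0], [-1, 0, 0, 0, 0, 0, 0], [-1, 0, 0, 0, 0, 0, 0], [-1, 0, 0, 0, 0, 0, 0]])

```text
clock: 6.72
ee_pos: [503.3, 67.6, 3.0]
tcp_rot: [[-0.986, -0.166, 0.0], [-0.166, 0.986, 0.0], [-0.0, -0.0, -1.0]]
wrist_force: [-0.7, -0.1, 5.6]
gripper_width: 0.43
grip_force: 45.0
```

carry_out(increments=[[-1, 0, 0, -6, 0, 0, 0], [-1, 0, 0, -12, 0, 0, 0], [-1, 1.5, -5, -14, 0, 0, 8], [-1, 3, -11, -14, 0, 0, 17], [-1, 4.3, -17, -14, 0, 0, 26]])

```text
clock: 7.35
ee_pos: [488.7, -108.8, 143.2]
tcp_rot: [[-0.958, 0.287, 0.001], [0.287, 0.958, -0.0], [-0.001, -0.0, -1.0]]
wrist_force: [0.9, 0.5, -0.7]
gripper_width: 0.431
grip_force: 45.0
```

```bash
python3 - <<'E'
from h import *
go(489.3,-193.2,145,163.3)
E
```

```text
go (489.3, -193.2, 145, 163.3) -> [-2.48 -8.06 -0.17] [-0.  0.  0.] at [ 488.7 -108.8  143.2] t 7.35
```

carry_out(increments=[[-1, -1.3, -4, 0, 0, 0, 0], [-1, -2.5, -8.05, 0, 0, 0, 0], [-1, -2.5, -8.05, 0, 0, 0, 0], [-1, -2.5, -8.05, 0, 0, 0, 0]])

```text
clock: 7.85
ee_pos: [489.9, -191.1, 142.6]
tcp_rot: [[-0.959, 0.283, -0.001], [0.283, 0.959, 0.001], [0.001, 0.0, -1.0]]
wrist_force: [-1.6, 0.4, -1.1]
gripper_width: 0.434
grip_force: 45.0
```

```bash
python3 - <<'E'
from h import *
d=ctrl.get_image("wrist");cv2.imwrite("pics/w2.png",d["image"])
go(489.3,-193.2,88,163.3)
E
```

```text
go (489.3, -193.2, 88, 163.3) -> [-0.01 -0.26  5.47] [ 0.  -0.   0.3] at [ 490.  -190.7  142.7] t 7.9
```

View pics/w2.png

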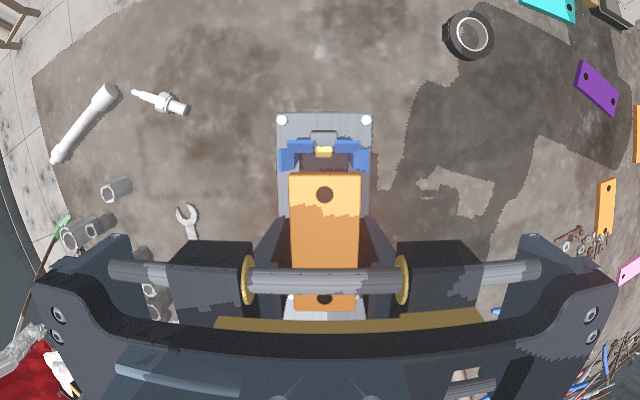

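Spacer is held level over the magazine. The near brass catch is at (324,152), the base bolts at (282,121) and (366,120), and the spacer's near edge spans 289 to 361 at row 175. Cross alignment looks good.

```bash
python3 - <<'E'
from h import *
d=ctrl.get_image("wrist")
R=tool(163.3);c=np.array([489.3,-193.2,0])
for uv,z in(((282,121),9),((366,120),9),((324,152),80)): print(uv,((plane(d,[uv],z,True)[0]-c)@R).round(1))
m=mask(d["image"],*AMB);m[:, :280]=0;m[:,370:]=0;m[:165]=0;m[315:]=0
cc=max(cv2.findContours(m,cv2.RETR_EXTERNAL,cv2.CHAIN_APPROX_NONE)[0],key=cv2.contourArea)
o=ctrl.get_obs();Q=plane(d,cc[:,0],o["ee_pos"][2]+7,True)-c;Q=Q@R
print(Q.min(0).round(1),Q.max(0).round(1),cv2.minAreaRect(Q[:,:2].astype(np.float32)))
go(489.3,-193.2,88,163.3)
E
```

```text
(282, 121) [ 68.4 -39.3  -9. ]
(366, 120) [69.7 42.7 -9. ]
(324, 152) [ 47.1   1.8 -80. ]
[ -12.4  -17.7 -149.7] [  45.8   22.2 -149.7] ((16.703773498535156, 2.244016647338867), (58.23471450805664, 39.93301010131836), 0.05483490228652954)
go (489.3, -193.2, 88, 163.3) -> [-0.01 -0.28  5.47] [ 0.  -0.   0.3] at [ 490.1 -190.5  142.7] t 7.95
```

carry_out(increments=[[-1, 0, -0.05, 1.5, 0, 0, 0.3], [-1, 0, -0.05, 3, 0, 0, 0.3], [-1, 0, -0.05, 4.4, 0, 0, 0.3], [-1, 0, -0.05, 5.0, 0, 0, 0.3], [-1, 0, -0.05, 5.4, 0, 0, 0.3]])

```text
clock: 8.57
ee_pos: [489.5, -191.7, 87.9]
tcp_rot: [[-0.958, 0.288, -0.001], [0.288, 0.958, 0.001], [0.001, 0.0, -1.0]]
wrist_force: [-1.4, 0.7, -0.5]
gripper_width: 0.442
grip_force: 4.5
```

carry_out(increments=[[-0.1, 0, 0, 0, 0, 0, 0], [0.2, 0, 0, 0, 0, 0, 0], [0.2, 0, 0, 0, 0, 0, 0], [0.2, 0, 0, -3, 0, 0, 0], [0.2, 0, 0, -7, 0, 0, 0]])

```text
clock: 9.2
ee_pos: [489.6, -191.8, 159.2]
tcp_rot: [[-0.958, 0.288, -0.001], [0.288, 0.958, 0.001], [0.002, 0.0, -1.0]]
wrist_force: [0.1, 0.5, 0.8]
gripper_width: 0.601
grip_force: 0.0
```

```bash
python3 - <<'E'
from h import *
d=ctrl.get_image("wrist");cv2.imwrite("pics/w3.png",d["image"][80:340,180:480])
go(489.5,-191.7,100,163.3)
E
```

```text
go (489.5, -191.7, 100, 163.3) -> [0.29 0.05 6.43] [-0.1  0.3 -0. ] at [ 491.8 -192.9  164.4] t 9.25
```

View pics/w3.png

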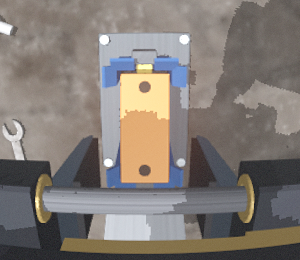

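The spacer sits squarely in the mouth between the blue guides, with the brass catch at the crop's (146,68). Next I shut the fingers and press.

carry_out(increments=[[-1, 0.1, 0, 2, 0, 0, 0], [-1, 0.1, 0, 4, 0, 0, 0], [-1, 0.1, 0, 4, 0, 0, 0], [-1, 0.1, 0, 4, 0, 0, 0], [-1, 0.1, 0, 4, 0, 0, 0]])

```text
clock: 9.88
ee_pos: [489.6, -191.9, 119.6]
tcp_rot: [[-0.958, 0.288, 0.001], [0.288, 0.958, -0.001], [-0.001, -0.0, -1.0]]
wrist_force: [-0.7, -0.8, -0.2]
gripper_width: 0.082
grip_force: 0.0
```

```bash
python3 - <<'E'
from h import *
go(489.5,-191.7,70,163.3);print(ctrl.get_obs()["gripper_width"])
E
```

```text
go (489.5, -191.7, 70, 163.3) -> [0.02 0.02 4.96] [-0.   0.1 -0. ] at [ 489.6 -191.9  119.6] t 9.88
0.08236685595422141
```

carry_out(increments=[[-1, 0, 0, 1.5, 0, 0, 0], [-1, 0, 0, 2.3, 0, 0, 0], [-1, 0, 0, 3.3, 0, 0, 0], [-1, 0, 0, 4.2, 0, 0, 0], [-1, 0, 0, 5, 0, 0, 0]])

```text
clock: 10.5
ee_pos: [488.6, -191.5, 68.3]
tcp_rot: [[-0.958, 0.288, -0.001], [0.288, 0.958, 0.0], [0.001, 0.0, -1.0]]
wrist_force: [-4.5, 0.7, 10.0]
gripper_width: 0.005
grip_force: 5.3
```

carry_out(increments=[[-1, 0, 0, 0, 0, 0, 0], [-1, 0, 0, 0, 0, 0, 0]])

```text
clock: 10.75
ee_pos: [488.8, -191.5, 68.4]
tcp_rot: [[-0.958, 0.288, -0.001], [0.288, 0.958, 0.0], [0.001, 0.0, -1.0]]
wrist_force: [-2.2, 0.7, 3.7]
gripper_width: 0.002
grip_force: 1.6
```

carry_out(increments=[[-1, 0, 0, -4, 0, 0, 0], [0, 0, 0, -10, 0, 0, 0], [0.6, 0, 0, -10, 0, 0, 0], [0.6, 0, 0, -10, 0, 0, 0]])

```text
clock: 11.25
ee_pos: [489.1, -191.7, 168.6]
tcp_rot: [[-0.958, 0.288, 0.0], [0.288, 0.958, -0.0], [-0.0, -0.0, -1.0]]
wrist_force: [-0.8, -0.1, -0.6]
gripper_width: 0.303
grip_force: 0.0
```

```bash
cat >> h.py <<'E'
def held(d):
    "height of amber inside the magazine, near/far halves"
    P=cloud(d,True);m=mask(d["image"],*AMB)>0;c=np.array([489.5,-191.8,0])
    Q=(P[m]-c)@tool(163.3);Q=Q[(abs(Q[:,0])<46)&(abs(Q[:,1])<23)]
    for s in(Q[Q[:,0]>25],Q[abs(Q[:,0])<25],Q[Q[:,0]<-25]):
        if len(s)>20:print("amber z",np.round(-np.median(s[:,2]),1),"x",np.percentile(s[:,0],[1,99]).round(1),"y",np.percentile(s[:,1],[1,99]).round(1),len(s))
E
python3 - <<'E'
from h import *
d=ctrl.get_image("wrist");held(d);cv2.imwrite("pics/w4.png",d["image"][80:340,180:480])
for a in ambers(ctrl.get_image("scene"))[:4]:print(a)
go(489,-30,210,172)
E
```

```text
amber z 274.0 x [25.  43.5] y [-22.4  22.5] 2262
amber z 73.2 x [-24.5  25. ] y [-19.7  20.5] 1776
amber z 73.1 x [-43.6 -25.2] y [-19.3  19. ] 703
(540.0, 305.3, 93.5, 42.3, -7.6, (np.float64(254.0), np.float64(273.0)))
(634.5, 198.4, 91.5, 42.2, -2.2, (np.float64(259.0), np.float64(234.0)))
(1487.8, 352.8, 328.3, 161.4, -87.0, (np.float64(75.0), np.float64(136.0)))
(1102.4, -19.7, 256.5, 115.7, -25.4, (np.float64(220.0), np.float64(133.0)))
go (489, -30, 210, 172) -> [ 4.62 15.47 -4.21] [ 0.  -0.1 -8.7] at [ 488.6 -191.4  167.7] t 11.35
```

View pics/w4.png

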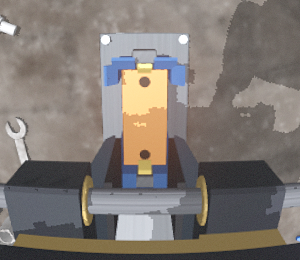

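The first spacer is held: top at 73 mm, with both brass catches over it at the crop's (146,68) and (146,168).

```bash
python3 - <<'E'
from h import *
go(489,-60,180,163.3);go(634.5,198.4,130,177.8)
E
```

```text
go (489, -60, 180, 163.3) -> [ 3.75 12.6  -1.22] [ 0.  -0.1 -0. ] at [ 488.6 -191.4  167.7] t 11.35
go (634.5, 198.4, 130, 177.8) -> [-2.75 41.53  3.78] [  0.   -0.1 -14.5] at [ 488.6 -191.4  167.7] t 11.35
```

carry_out(increments=[[0.6, 1, 6, 0, 0, 0, 0], [0.6, 2, 12, 0, 0, 0, -4], [0.6, 1, 18, 0, 0, 0, -8], [0.6, 0, 24, 0, 0, 0, -12], [0.6, -1, 30, 1, 0, 0, -14.5]])

```text
clock: 11.98
ee_pos: [585.7, 94.7, 158.0]
tcp_rot: [[-0.999, 0.037, -0.001], [0.037, 0.999, -0.0], [0.001, -0.0, -1.0]]
wrist_force: [0.3, -0.0, -0.9]
gripper_width: 0.796
grip_force: 0.0
```

```bash
python3 - <<'E'
from h import *
go(634.5,198.4,110,177.8)
E
```

```text
go (634.5, 198.4, 110, 177.8) -> [-4.49 10.54  4.79] [-0.  -0.   0.1] at [585.7  94.7 158. ] t 11.97
```

carry_out(increments=[[0.6, -2.2, 5, 2, 0, 0, 0], [0.6, -4.5, 10.5, 4.8, 0, 0, 0], [0.6, -4.5, 10.5, 4.8, 0, 0, 0], [0.6, -4.5, 10.5, 4.8, 0, 0, 0]])

```text
clock: 12.48
ee_pos: [633.4, 195.7, 109.5]
tcp_rot: [[-0.999, 0.038, -0.002], [0.038, 0.999, -0.001], [0.002, -0.001, -1.0]]
wrist_force: [-0.4, -0.0, 0.1]
gripper_width: 0.798
grip_force: 0.0
```

```bash
python3 - <<'E'
from h import *
for a in ambers(ctrl.get_image("wrist"),10,True,800):print(a)
for a in ambers(ctrl.get_image("scene"))[:3]:print(a)
go(634.3,198.4,2.5,177.8)
E
```

```text
(781.8, 293.8, 316.4, 24.3, 87.9, (np.float64(400.0), np.float64(321.0)))
(633.8, 199.4, 90.4, 40.0, -2.2, (np.float64(329.0), np.float64(195.0)))
(540.3, 304.3, 89.6, 42.4, -7.8, (np.float64(440.0), np.float64(95.0)))
(540.3, 305.5, 89.1, 40.4, -7.6, (np.float64(254.0), np.float64(273.0)))
(635.1, 198.3, 90.5, 41.5, -1.4, (np.float64(259.0), np.float64(234.0)))
(1486.5, 352.1, 325.5, 160.3, -88.0, (np.float64(76.0), np.float64(135.0)))
go (634.3, 198.4, 2.5, 177.8) -> [-0.03  0.36 10.83] [-0.  -0.  -0.1] at [633.9 194.8 110.8] t 12.57
```

carry_out(increments=[[0.6, 0, 0.3, 4, 0, 0, 0], [0.6, 0, 0.3, 7, 0, 0, 0], [0.6, 0, 0.3, 7, 0, 0, 0], [0.6, 0, 0.3, 7, 0, 0, 0], [0.6, 0, 0.3, 7, 0, 0, 0]])

```text
clock: 13.2
ee_pos: [635.2, 198.8, 42.5]
tcp_rot: [[-0.999, 0.039, 0.002], [0.039, 0.999, 0.001], [-0.002, 0.001, -1.0]]
wrist_force: [0.6, 0.3, -1.4]
gripper_width: 0.801
grip_force: 0.0
```

```bash
python3 - <<'E'
from h import *
go(634,199,2.5,177.8)
E
```

```text
go (634, 199, 2.5, 177.8) -> [0.13 0.02 4.  ] [ 0.   0.1 -0.1] at [635.2 198.8  42.5] t 13.2
```

carry_out(increments=[[0.6, 0.1, 0, 2.5, 0, 0, 0], [0.6, 0.1, 0, 3.9, 0, 0, 0], [-1, 0.1, 0, 3.9, 0, 0, 0], [-1, 0.1, 0, 3.9, 0, 0, 0], [-1, 0.1, 0, 3.9, 0, 0, 0]])

```text
clock: 13.82
ee_pos: [633.7, 199.0, 2.5]
tcp_rot: [[-0.999, 0.039, 0.001], [0.039, 0.999, 0.0], [-0.001, 0.0, -1.0]]
wrist_force: [0.1, -0.5, -0.1]
gripper_width: 0.501
grip_force: 0.0
```

carry_out(increments=[[-1, 0, 0, 0, 0, 0, 0], [-1, 0, 0, 0, 0, 0, 0], [-1, 0, 0, 0, 0, 0, 0], [-1, 0, 0, 0, 0, 0, 0], [-1, 0, 0, 0, 0, 0, 0]])

```text
clock: 14.45
ee_pos: [633.6, 199.0, 2.3]
tcp_rot: [[-0.999, 0.039, 0.001], [0.039, 0.999, 0.0], [-0.001, 0.0, -1.0]]
wrist_force: [-0.9, -0.2, 6.9]
gripper_width: 0.431
grip_force: 45.0
```

```bash
python3 - <<'E'
from h import *
go(489.2,-60,145,163.3)
E
```

```text
go (489.2, -60, 145, 163.3) -> [ 13.41 -26.44 -14.28] [ 0.   0.  14.5] at [633.6 199.    2.3] t 14.45
```

carry_out(increments=[[-1, 0, 0, -6, 0, 0, 0], [-1, 2, -3, -11, 0, 0, 0], [-1, 5, -8, -14.3, 0, 0, 4], [-1, 8, -13, -14.3, 0, 0, 8], [-1, 11, -18, -14.3, 0, 0, 12]])

```text
clock: 15.08
ee_pos: [515.3, 22.0, 145.5]
tcp_rot: [[-0.969, 0.248, 0.001], [0.248, 0.969, -0.0], [-0.001, 0.0, -1.0]]
wrist_force: [0.1, -0.4, -0.8]
gripper_width: 0.432
grip_force: 45.0
```

carry_out(increments=[[-1, 1.5, -5, 0, 0, 0, 2.5], [-1, 3, -9, 0, 0, 0, 2.5], [-1, 3, -9, 0, 0, 0, 2.5]])

```text
clock: 15.45
ee_pos: [463.6, -58.2, 145.0]
tcp_rot: [[-0.957, 0.291, -0.001], [0.291, 0.957, -0.0], [0.001, -0.0, -1.0]]
wrist_force: [-0.1, 0.7, -0.4]
gripper_width: 0.435
grip_force: 45.0
```

```bash
python3 - <<'E'
from h import *
go(489.5,-191.7,142,163.3)
E
```

```text
go (489.5, -191.7, 142, 163.3) -> [ -6.36 -12.01   0.3 ] [-0.  -0.  -0.2] at [463.6 -58.2 145. ] t 15.45
```

carry_out(increments=[[-1, -2, -4, 0.3, 0, 0, -0.2], [-1, -4, -8, 0.3, 0, 0, -0.2], [-1, -6.2, -12, 0.3, 0, 0, -0.2], [-1, -6.2, -12, 0.3, 0, 0, -0.2], [-1, -6.2, -12, 0.3, 0, 0, -0.2]])

```text
clock: 16.08
ee_pos: [490.0, -188.7, 141.6]
tcp_rot: [[-0.959, 0.285, -0.0], [0.285, 0.959, 0.0], [0.0, 0.0, -1.0]]
wrist_force: [-0.0, 0.3, -1.0]
gripper_width: 0.435
grip_force: 45.0
```

```bash
cat >> h.py <<'E'
def inhand(d):
    z=ctrl.get_obs()["ee_pos"][2]+7
    m=mask(d["image"],*AMB);m[:,:270]=0;m[:,380:]=0;m[:160]=0;m[315:]=0
    cc=max(cv2.findContours(m,cv2.RETR_EXTERNAL,cv2.CHAIN_APPROX_NONE)[0],key=cv2.contourArea)
    Q=((plane(d,cc[:,0],z,True)-[489.3,-193.2,0])@tool(163.3))
    print("in hand max x",Q[:,0].max().round(1),"(45.8 good)",cv2.minAreaRect(Q[:,:2].astype(np.float32)),"y 1.8 good")
E
python3 - <<'E'
from h import *
inhand(ctrl.get_image("wrist"));go(489.5,-191.7,87,163.3);print(ctrl.get_obs()["grip_force"])
E
```

```text
in hand max x 50.6 (45.8 good) ((19.425945281982422, 4.278504371643066), (62.54951858520508, 40.0904426574707), 0.30369314551353455) y 1.8 good
go (489.5, -191.7, 87, 163.3) -> [-0.06 -0.34  5.47] [ 0.  -0.   0.2] at [ 489.9 -188.3  141.7] t 16.12
44.99986231327057
```

```bash
cat >> h.py <<'E'
def inhand3(d):
    zt=ctrl.get_obs()["ee_pos"][2]
    m=mask(d["image"],*AMB)>0;P=cloud(d,True)
    Q=(P-[489.5,-191.7,0])@tool(163.3);Q[:,:,2]*=-1
    s=Q[m&(abs(Q[:,:,0])<60)&(abs(Q[:,:,1])<30)&(abs(Q[:,:,2]-zt-7)<12)]
    print("z",np.percentile(s[:,2]-zt,[2,50,98]).round(1),"xmax",s[:,0].max().round(1))
    t=s[abs(s[:,2]-np.median(s[:,2]))<3];print(t.min(0).round(1),t.max(0).round(1),"holes/rect",cv2.minAreaRect(t[:,:2].astype(np.float32)))
E
python3 - <<'E'
from h import *
d=ctrl.get_image("wrist");inhand3(d);cv2.imwrite("pics/w5.png",d["image"][80:340,180:480])
E
```

```text
z [1.9 6.7 8. ] xmax 44.8
[-45.5 -17.2 145.4] [ 44.4  23.4 151.4] holes/rect ((-0.5466804504394531, 3.1023502349853516), (89.83406829833984, 40.62671661376953), 0.09843611717224121)
```

View pics/w5.png

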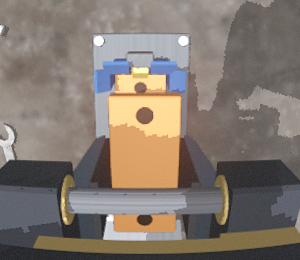

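The spacer is held well. The held one appears at the crop's (145,160) above the seated one at (140,85), and it needs a −3 mm shift in tool y.

carry_out(increments=[[-1, 0.05, -0.3, 1.5, 0, 0, 0.1], [-1, 0.05, -0.3, 3, 0, 0, 0.1], [-1, 0.05, -0.3, 3.8, 0, 0, 0.1], [-1, 0.05, -0.3, 3.8, 0, 0, 0.1]])

```text
clock: 16.68
ee_pos: [488.2, -191.7, 102.9]
tcp_rot: [[-0.958, 0.286, -0.002], [0.286, 0.958, 0.001], [0.002, 0.0, -1.0]]
wrist_force: [0.3, -0.2, -0.2]
gripper_width: 0.433
grip_force: 45.0
```

```bash
python3 - <<'E'
from h import *
d=ctrl.get_image("wrist");inhand3(d);go(489.5,-191.7,87,163.3)
E
```

```text
z [1.4 6.2 7.5] xmax 45.4
[-44.9 -21.  106.8] [ 45.   19.7 112.6] holes/rect ((0.03362274169921875, -0.5912265777587891), (40.747100830078125, 89.83306121826172), 89.8786849975586)
go (489.5, -191.7, 87, 163.3) -> [-0.09  0.05  1.65] [ 0.  -0.   0.1] at [ 488.5 -191.9  103.5] t 16.73
```

carry_out(increments=[[-1, 0, 0.05, 0.8, 0, 0, 0.1], [-1, 0, 0.05, 1.4, 0, 0, 0.1], [-1, 0, 0.05, 1.7, 0, 0, 0.1], [-1, 0, 0.05, 1.7, 0, 0, 0.1]])

```text
clock: 17.23
ee_pos: [488.4, -191.4, 86.8]
tcp_rot: [[-0.958, 0.288, -0.0], [0.288, 0.958, 0.0], [0.0, -0.0, -1.0]]
wrist_force: [-4.5, 0.5, 7.6]
gripper_width: 0.435
grip_force: 45.0
```

carry_out(increments=[[-0.1, 0, 0, 0, 0, 0, 0], [0.2, 0, 0, 0, 0, 0, 0], [0.2, 0, 0, 0, 0, 0, 0], [0.2, 0, 0, -3, 0, 0, 0], [0.2, 0, 0, -6, 0, 0, 0]])

```text
clock: 17.85
ee_pos: [488.6, -191.5, 147.3]
tcp_rot: [[-0.958, 0.288, -0.001], [0.288, 0.958, 0.0], [0.001, 0.0, -1.0]]
wrist_force: [0.7, 0.4, 0.3]
gripper_width: 0.598
grip_force: 0.0
```

```bash
python3 - <<'E'
from h import *
held(ctrl.get_image("wrist"));go(489.5,-191.7,105,163.3)
E
```

```text
amber z 253.4 x [25.1 45.1] y [-21.8  22.6] 1509
amber z 94.4 x [-24.5  18.3] y [-19.7  19.2] 2736
amber z 99.6 x [-40.8 -25.1] y [-19.4  19.2] 865
go (489.5, -191.7, 105, 163.3) -> [0.1  0.04 4.59] [-0.   0.2 -0. ] at [ 490.2 -192.2  150.9] t 17.9
```

carry_out(increments=[[-1, 0, 0, 2, 0, 0, 0], [-1, 0, 0, 3, 0, 0, 0], [-1, 0, 0, 3, 0, 0, 0], [-1, 0, 0, 3, 0, 0, 0], [-1, 0, 0, 3, 0, 0, 0]])

```text
clock: 18.52
ee_pos: [489.0, -191.7, 117.2]
tcp_rot: [[-0.958, 0.288, 0.001], [0.288, 0.958, -0.0], [-0.001, -0.0, -1.0]]
wrist_force: [-0.3, 0.1, 0.9]
gripper_width: 0.084
grip_force: 0.0
```

```bash
python3 - <<'E'
from h import *
d=ctrl.get_image("wrist");P=cloud(d,True);m=mask(d["image"],*AMB)>0
Q=(P-[489.5,-191.7,0])@tool(163.3);Q[:,:,2]*=-1
s=Q[m&(abs(Q[:,:,0])<46)&(abs(Q[:,:,1])<22)&(Q[:,:,2]<115)]
for a in range(-45,46,15):
    t=s[abs(s[:,0]-a)<5]
    if len(t)>10:print(a,np.median(t[:,2]).round(1),len(t))
go(489.5,-191.7,70,163.3)
E
```

```text
-30 98.1 19
-15 96.3 166
0 93.5 239
15 91.0 739
30 87.1 16
45 84.8 128
go (489.5, -191.7, 70, 163.3) -> [-0.05  0.01  4.72] [-0.  0. -0.] at [ 489.  -191.7  117.2] t 18.57
```

carry_out(increments=[[-1, -1.2, 0, 1.2, 0, 0, 0], [-1, -1.2, 0, 1.8, 0, 0, 0], [-1, -1.2, 0, 2.2, 0, 0, 0], [-1, -1.2, 0, 2.4, 0, 0, 0], [-1, -1.2, 0, 2.4, 0, 0, 0]])

```text
clock: 19.2
ee_pos: [500.1, -194.9, 92.7]
tcp_rot: [[-0.958, 0.288, -0.0], [0.288, 0.958, 0.0], [0.0, 0.0, -1.0]]
wrist_force: [0.1, 0.2, -0.4]
gripper_width: 0.004
grip_force: 0.0
```

```bash
cat >> h.py <<'E'
def prof(d):
    P=cloud(d,True);m=mask(d["image"],*AMB)>0
    Q=(P-[489.5,-191.7,0])@tool(163.3);Q[:,:,2]*=-1
    s=Q[m&(abs(Q[:,:,0])<48)&(abs(Q[:,:,1])<22)&(Q[:,:,2]<115)]
    print("profile",[(a,float(np.median(t[:,2]).round(1)),len(t)) for a in range(-45,46,15) if len(t:=s[abs(s[:,0]-a)<5])>10])
E
python3 - <<'E'
from h import *
prof(ctrl.get_image("wrist"));go(489.5,-191.7,70,163.3)
E
```

```text
profile [(-15, 89.7, 14), (0, 88.8, 424), (15, 87.7, 323), (30, 86.1, 18), (45, 78.1, 202)]
go (489.5, -191.7, 70, 163.3) -> [1.11 0.   2.28] [ 0. -0. -0.] at [ 500.1 -194.9   92.8] t 19.25
```

carry_out(increments=[[-1, 0.6, 0, 0.2, 0, 0, 0], [-1, 0.8, 0, 0.8, 0, 0, 0], [-1, 1, 0, 1.4, 0, 0, 0], [-1, 1.1, 0, 2, 0, 0, 0], [-1, 1.1, 0, 2.4, 0, 0, 0]])

```text
clock: 19.88
ee_pos: [490.1, -192.1, 68.6]
tcp_rot: [[-0.958, 0.288, 0.001], [0.288, 0.958, -0.0], [-0.001, -0.0, -1.0]]
wrist_force: [3.3, 0.5, 5.2]
gripper_width: 0.003
grip_force: 2.6
```

carry_out(increments=[[-1, 0, 0, 0, 0, 0, 0], [-1, 0, 0, 0, 0, 0, 0]])

```text
clock: 20.12
ee_pos: [489.5, -191.7, 68.7]
tcp_rot: [[-0.958, 0.288, -0.001], [0.288, 0.958, 0.0], [0.001, 0.0, -1.0]]
wrist_force: [0.4, -1.3, 3.4]
gripper_width: 0.004
grip_force: 1.4
```

```bash
python3 - <<'E'
from h import *
prof(ctrl.get_image("wrist"))
E
```

```text
profile [(0, 67.4, 103), (15, 67.6, 742), (30, 67.4, 165), (45, 68.0, 144)]
```

Level and pressed below the catches. I rise and check.

carry_out(increments=[[-1, 0, 0, -4, 0, 0, 0], [0.6, 0, 0, -10, 0, 0, 0], [0.6, 0, 0, -10, 0, 0, 0], [0.6, 0, 0, -10, 0, 0, 0]])

```text
clock: 20.68
ee_pos: [489.2, -191.6, 168.5]
tcp_rot: [[-0.958, 0.288, -0.001], [0.288, 0.958, 0.0], [0.001, 0.0, -1.0]]
wrist_force: [-0.2, -0.7, -0.0]
gripper_width: 0.303
grip_force: 0.0
```

```bash
python3 - <<'E'
from h import *
prof(ctrl.get_image("wrist"))
for a in ambers(ctrl.get_image("scene"))[:3]:print(a)
go(540.3,304.8,110,172.3)
E
```

```text
profile [(-45, 73.3, 35), (-30, 73.1, 365), (-15, 73.1, 446), (0, 73.1, 449), (15, 73.0, 33), (30, 72.8, 32), (45, 73.9, 68)]
(277.5, 308.5, 56.8, 46.2, 80.3, (np.float64(318.0), np.float64(330.0)))
(540.0, 305.3, 93.6, 42.0, -8.0, (np.float64(254.0), np.float64(273.0)))
(1487.8, 352.8, 328.3, 161.4, -87.0, (np.float64(75.0), np.float64(136.0)))
go (540.3, 304.8, 110, 172.3) -> [ 9.35 48.99  5.81] [ 0.  -0.1 -9. ] at [ 488.8 -191.4  167.7] t 20.77
```

carry_out(increments=[[0.6, 1, 6, 0, 0, 0, 0], [0.6, 2, 12, 0, 0, 0, -3], [0.6, 3.5, 18, 0, 0, 0, -6], [0.6, 5, 24, 0, 0, 0, -9], [0.6, 6, 30, 1, 0, 0, -9]])

```text
clock: 21.4
ee_pos: [518.1, 114.7, 158.1]
tcp_rot: [[-0.991, 0.134, -0.001], [0.134, 0.991, -0.0], [0.001, -0.0, -1.0]]
wrist_force: [1.3, -0.5, -0.1]
gripper_width: 0.8
grip_force: 0.0
```

carry_out(increments=[[0.6, 0.5, 5, 1, 0, 0, 0], [0.6, 0.5, 11, 2, 0, 0, 0], [0.6, 0.5, 17, 3, 0, 0, 0], [0.6, 0.5, 17, 3, 0, 0, 0]])

```text
clock: 21.9
ee_pos: [535.6, 285.1, 126.4]
tcp_rot: [[-0.991, 0.131, -0.003], [0.131, 0.991, -0.001], [0.003, -0.001, -1.0]]
wrist_force: [-0.0, -1.4, -0.6]
gripper_width: 0.796
grip_force: 0.0
```

```bash
python3 - <<'E'
from h import *
go(540.3,304.8,60,172.3)
E
```

```text
go (540.3, 304.8, 60, 172.3) -> [-0.23  2.02  6.64] [-0.1 -0.1  0.2] at [535.6 285.1 126.4] t 21.9
```

carry_out(increments=[[0.6, -0.2, 1.5, 3, 0, 0, 0], [0.6, -0.2, 1.7, 6, 0, 0, 0], [0.6, -0.2, 1.7, 6, 0, 0, 0], [0.6, -0.2, 1.7, 6, 0, 0, 0], [0.6, -0.2, 1.7, 6, 0, 0, 0]])

```text
clock: 22.52
ee_pos: [541.5, 298.3, 70.0]
tcp_rot: [[-0.991, 0.135, 0.001], [0.135, 0.991, 0.001], [-0.001, 0.001, -1.0]]
wrist_force: [-0.5, 0.2, -0.7]
gripper_width: 0.805
grip_force: 0.0
```

```bash
python3 - <<'E'
from h import *
for a in ambers(ctrl.get_image("wrist"),10,True,800):print(a)
for a in ambers(ctrl.get_image("scene"))[:3]:print(a)
go(540.1,305,2.5,172.2)
E
```

```text
(665.0, 371.1, 270.9, 21.1, 82.5, (np.float64(400.0), np.float64(321.0)))
(539.2, 306.0, 89.8, 40.1, -7.9, (np.float64(334.0), np.float64(204.0)))
(540.3, 305.5, 89.1, 40.4, -7.6, (np.float64(255.0), np.float64(273.0)))
(1486.5, 351.9, 325.3, 160.3, -88.0, (np.float64(76.0), np.float64(135.0)))
(1115.8, -19.6, 244.8, 90.1, -35.9, (np.float64(218.0), np.float64(131.0)))
go (540.1, 305, 2.5, 172.2) -> [0.22 0.63 6.73] [0.  0.1 0.1] at [541.3 298.4  69.8] t 22.62
```

carry_out(increments=[[0.6, 0.2, 0.7, 2, 0, 0, 0], [0.6, 0.2, 0.7, 5, 0, 0, 0], [0.6, 0.2, 0.7, 6.7, 0, 0, 0], [0.6, 0.2, 0.7, 6.7, 0, 0, 0], [-1, 0.2, 0.7, 6.7, 0, 0, 0]])

```text
clock: 23.25
ee_pos: [539.8, 305.7, 1.4]
tcp_rot: [[-0.991, 0.135, -0.0], [0.135, 0.991, -0.0], [0.0, -0.0, -1.0]]
wrist_force: [-0.0, 0.3, 0.8]
gripper_width: 0.722
grip_force: 0.0
```

carry_out(increments=[[-1, 0, 0, 0, 0, 0, 0], [-1, 0, 0, 0, 0, 0, 0], [-1, 0, 0, 0, 0, 0, 0], [-1, 0, 0, 0, 0, 0, 0], [-1, 0, 0, 0, 0, 0, 0]])

```text
clock: 23.88
ee_pos: [539.8, 305.6, 1.8]
tcp_rot: [[-0.991, 0.135, -0.0], [0.135, 0.991, 0.0], [0.0, -0.0, -1.0]]
wrist_force: [0.4, 0.8, -1.2]
gripper_width: 0.432
grip_force: 45.0
```

carry_out(increments=[[-1, 0, 0, 0, 0, 0, 0], [-1, 0, 0, 0, 0, 0, 0]])

```text
clock: 24.12
ee_pos: [539.8, 305.6, 1.8]
tcp_rot: [[-0.991, 0.135, -0.0], [0.135, 0.991, -0.0], [0.0, -0.0, -1.0]]
wrist_force: [-0.1, 0.2, 0.2]
gripper_width: 0.434
grip_force: 45.0
```

```bash
python3 - <<'E'
from h import *
go(480,-60,145,163.3)
E
```

```text
go (480, -60, 145, 163.3) -> [  1.01 -37.04 -14.32] [-0. -0.  9.] at [539.8 305.6   1.8] t 24.12
```

carry_out(increments=[[-1, 0, 0, -6, 0, 0, 0], [-1, 0.2, -3, -11, 0, 0, 0], [-1, 0.4, -9, -14.3, 0, 0, 3], [-1, 0.6, -15, -14.3, 0, 0, 6], [-1, 0.8, -21, -14.3, 0, 0, 9]])

```text
clock: 24.75
ee_pos: [503.5, 97.5, 145.6]
tcp_rot: [[-0.957, 0.289, 0.002], [0.289, 0.957, 0.0], [-0.002, 0.001, -1.0]]
wrist_force: [1.2, 0.2, -0.4]
gripper_width: 0.438
grip_force: 45.0
```

carry_out(increments=[[-1, -0.8, -5, 0, 0, 0, 0], [-1, -1.6, -10, 0, 0, 0, 0], [-1, -2.4, -15, 0, 0, 0, 0], [-1, -2.4, -15, 0, 0, 0, 0]])

```text
clock: 25.25
ee_pos: [483.2, -54.4, 145.0]
tcp_rot: [[-0.957, 0.292, 0.0], [0.292, 0.957, -0.0], [-0.0, -0.0, -1.0]]
wrist_force: [-0.3, -0.4, -1.3]
gripper_width: 0.434
grip_force: 45.0
```

```bash
python3 - <<'E'
from h import *
go(489.5,-191.7,142,163.3);print(ctrl.get_obs()["grip_force"])
E
```

```text
go (489.5, -191.7, 142, 163.3) -> [ -4.61 -12.95   0.3 ] [-0.   0.  -0.3] at [483.2 -54.4 145. ] t 25.25
44.99942243099213
```

carry_out(increments=[[-1, -2, -5, 0.3, 0, 0, -0.3], [-1, -4, -10, 0.3, 0, 0, -0.3], [-1, -4.6, -12.9, 0.3, 0, 0, -0.3], [-1, -4.6, -12.9, 0.3, 0, 0, -0.3], [-1, -4.6, -12.9, 0.3, 0, 0, -0.3]])

```text
clock: 25.88
ee_pos: [490.4, -187.2, 141.7]
tcp_rot: [[-0.959, 0.283, -0.0], [0.283, 0.959, 0.0], [0.0, 0.0, -1.0]]
wrist_force: [0.7, -0.6, -0.9]
gripper_width: 0.433
grip_force: 45.0
```

```bash
python3 - <<'E'
from h import *
inhand3(ctrl.get_image("wrist"));go(489.5,-191.7,104,163.3)
E
```

```text
z [3.2 7.2 8.5] xmax 45.6
[-44.6 -15.9 146.2] [ 45.6  24.4 151.9] holes/rect ((0.46231842041015625, 4.2465972900390625), (40.318031311035156, 90.17691802978516), 89.86133575439453)
go (489.5, -191.7, 104, 163.3) -> [-0.05 -0.47  3.78] [ 0.  -0.   0.3] at [ 490.4 -187.   141.8] t 25.93
```

carry_out(increments=[[-1, 0, -0.42, 1.5, 0, 0, 0.2], [-1, 0, -0.42, 3, 0, 0, 0.2], [-1, 0, -0.42, 3.8, 0, 0, 0.2], [-1, 0, -0.42, 3.8, 0, 0, 0.2], [-1, 0, -0.42, 3.8, 0, 0, 0.2]])

```text
clock: 26.55
ee_pos: [489.4, -192.4, 103.9]
tcp_rot: [[-0.958, 0.286, 0.0], [0.286, 0.958, -0.0], [-0.0, -0.0, -1.0]]
wrist_force: [0.6, -0.1, -0.6]
gripper_width: 0.432
grip_force: 45.0
```

```bash
python3 - <<'E'
from h import *
inhand3(ctrl.get_image("wrist"));go(489.5,-191.7,87,163.3)
E
```

```text
z [2.4 7.1 8.3] xmax 45.0
[-44.8 -21.2 108.6] [ 45.   19.3 114.1] holes/rect ((0.10686492919921875, -0.9570808410644531), (89.72000885009766, 40.578346252441406), 0.0012099056039005518)
go (489.5, -191.7, 87, 163.3) -> [0.02 0.08 1.71] [-0.   0.   0.1] at [ 489.5 -192.5  104.1] t 26.6
```

carry_out(increments=[[-1, 0.05, 0.1, 0.6, 0, 0, 0.1], [-1, 0.05, 0.1, 1.1, 0, 0, 0.1], [-1, 0.05, 0.1, 1.5, 0, 0, 0.1], [-1, 0.05, 0.1, 1.5, 0, 0, 0.1]])

```text
clock: 27.1
ee_pos: [488.7, -191.1, 88.4]
tcp_rot: [[-0.958, 0.288, -0.001], [0.288, 0.958, 0.0], [0.001, 0.0, -1.0]]
wrist_force: [-2.0, -0.2, -1.5]
gripper_width: 0.433
grip_force: 45.0
```

carry_out(increments=[[-0.1, 0, 0, 0, 0, 0, 0], [0.2, 0, 0, 0, 0, 0, 0], [0.2, 0, 0, 0, 0, 0, 0], [0.2, 0, 0, -3, 0, 0, 0], [0.2, 0, 0, -6, 0, 0, 0]])

```text
clock: 27.72
ee_pos: [488.8, -191.2, 149.5]
tcp_rot: [[-0.958, 0.288, -0.001], [0.288, 0.958, 0.0], [0.001, 0.0, -1.0]]
wrist_force: [0.6, 0.1, 0.6]
gripper_width: 0.603
grip_force: 0.0
```

carry_out(increments=[[-1, 0, 0, 3, 0, 0, 0], [-1, 0, 0, 3, 0, 0, 0], [-1, 0, 0, 3, 0, 0, 0], [-1, 0, 0, 3, 0, 0, 0], [-1, 0, 0, 3, 0, 0, 0]])

```text
clock: 28.35
ee_pos: [489.2, -191.3, 119.2]
tcp_rot: [[-0.958, 0.288, 0.0], [0.288, 0.958, -0.0], [-0.001, -0.0, -1.0]]
wrist_force: [-1.0, 0.3, 0.0]
gripper_width: 0.079
grip_force: 0.0
```

```bash
python3 - <<'E'
from h import *
prof(ctrl.get_image("wrist"));go(489.5,-191.7,70,163.3);print(ctrl.get_obs()["gripper_width"])
E
```

```text
profile [(-30, 91.7, 55), (-15, 91.1, 155), (0, 90.7, 227), (15, 90.3, 687), (30, 89.9, 40), (45, 87.9, 208)]
go (489.5, -191.7, 70, 163.3) -> [-0.04 -0.02  4.91] [-0.  0. -0.] at [ 489.1 -191.3  119.1] t 28.4
0.039941317289896555
```

Nearly level this time, so I press.

carry_out(increments=[[-1, 0, 0, 1.8, 0, 0, 0], [-1, 0, 0, 2.8, 0, 0, 0], [-1, 0, 0, 3.6, 0, 0, 0], [-1, 0, 0, 4.4, 0, 0, 0], [-1, 0, 0, 5.05, 0, 0, 0]])

```text
clock: 29.02
ee_pos: [489.1, -191.3, 68.0]
tcp_rot: [[-0.958, 0.288, 0.0], [0.288, 0.958, -0.0], [-0.0, -0.0, -1.0]]
wrist_force: [0.1, 0.2, 4.8]
gripper_width: 0.003
grip_force: 2.1
```

carry_out(increments=[[-1, 0, 0, 0, 0, 0, 0], [-1, 0, 0, 0, 0, 0, 0]])

```text
clock: 29.28
ee_pos: [489.1, -191.3, 68.5]
tcp_rot: [[-0.958, 0.288, 0.0], [0.288, 0.958, -0.0], [-0.0, -0.0, -1.0]]
wrist_force: [0.3, -0.7, 3.5]
gripper_width: 0.006
grip_force: 1.9
```

carry_out(increments=[[-1, 0, 0, -4, 0, 0, 0], [-1, 0, 0, -10, 0, 0, 0], [-1, 0, 0, -15, 0, 0, 0], [-1, 0, 0, -20, 0, 0, 0], [-1, 0, 0, -22, 0, 0, 0]])

```text
clock: 29.9
ee_pos: [489.6, -191.5, 291.5]
tcp_rot: [[-0.958, 0.288, 0.003], [0.288, 0.958, -0.002], [-0.004, -0.001, -1.0]]
wrist_force: [0.4, -0.4, -0.7]
gripper_width: 0.006
grip_force: 0.0
```

```bash
python3 - <<'E'
from h import *
d=ctrl.get_image("wrist");prof(d)
for a in ambers(ctrl.get_image("scene"))[:4]:print(a)
t=ctrl.get_image("top");s=ctrl.get_image("scene")
P=cloud(s);Q=(P-[489.3,-193.2,0])@tool(-16.7);Q[:,:,2]*=-1
m=(abs(Q[:,:,1])<35)&(Q[:,:,0]>62)&(Q[:,:,0]<170)&(Q[:,:,2]>112)&(Q[:,:,2]<260)
q=Q[m];print(len(q))
if len(q)>10:
    A=np.degrees(np.arctan2(q[:,2]-106,-(q[:,0]-65.5)));print("lid",np.percentile(A,[10,50,90]).round(1),q.max(0).round())
go(489.5,-191.7,250,163.3)
cv2.imwrite("pics/s6.png",cv2.resize(s["image"][100:300,200:440],None,fx=3,fy=3))
E
```

```text
profile [(-45, 73.9, 62), (-30, 73.1, 149), (-15, 73.1, 159), (15, 72.6, 14), (30, 73.1, 16), (45, 73.2, 47)]
(533.1, -239.9, 100.7, 55.2, -15.2, (np.float64(373.0), np.float64(174.0)))
(1487.8, 352.8, 328.3, 161.4, -87.0, (np.float64(76.0), np.float64(135.0)))
(1102.4, -19.7, 256.5, 115.7, -25.4, (np.float64(221.0), np.float64(133.0)))
638
lid [104.9 110.5 113.2] [120.  32. 243.]
go (489.5, -191.7, 250, 163.3) -> [-0.09 -0.04  3.79] [ 0. -0. -0.] at [ 488.7 -191.1  287.9] t 30.1
```

View pics/s6.png

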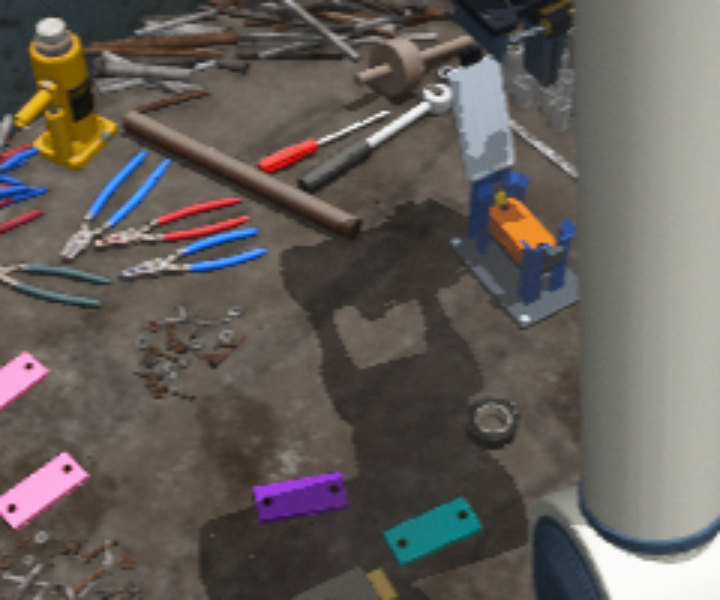

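All three spacers are held with the stack top at 73 mm, and no amber is left on the bench. The lid stands at about 110° (its pixels are around crop (485,115)). I go over and behind it with the fingers shut.

carry_out(increments=[[-1, -5, 0, 0, 0, 0, 0], [-1, -10, 0, 0, 0, 0, 0], [-1, -16.5, 0, 0, 0, 0, 0], [-1, -16.5, 0, 0, 0, 0, 0], [-1, -16.5, 0, 0, 0, 0, 0]])

```text
clock: 30.72
ee_pos: [646.3, -238.4, 286.4]
tcp_rot: [[-0.958, 0.288, -0.003], [0.288, 0.958, 0.001], [0.003, 0.0, -1.0]]
wrist_force: [-0.2, -0.3, -0.3]
gripper_width: 0.006
grip_force: 0.0
```

```bash
cat >> h.py <<'E'
def mg():
    o=ctrl.get_obs();p=(np.array(o["ee_pos"])-[489.5,-191.7,0])@tool(-16.7);print("mx %.1f my %.1f z %.1f"%(p[0],-p[1],-p[2]),"F",np.round(o["wrist_force"],1),"t",o["clock"])
E
python3 -c "
from h import *
mg()"
```

```text
mx 163.6 my 0.3 z 286.4 F [-0.2 -0.3 -0.3] t 30.725
```

carry_out(increments=[[-1, 0, 0, 4, 0, 0, 0], [-1, 0, 0, 8.2, 0, 0, 0], [-1, 1, 0, 8.2, 0, 0, 0], [-1, 2, 0, 8.2, 0, 0, 0], [-1, 3, 0, 8.2, 0, 0, 0]])

```text
clock: 31.35
ee_pos: [618.4, -230.4, 208.8]
tcp_rot: [[-0.958, 0.288, 0.004], [0.288, 0.958, -0.002], [-0.004, -0.001, -1.0]]
wrist_force: [3.1, 0.0, 2.3]
gripper_width: 0.004
grip_force: 1.5
```

carry_out(increments=[[-1, 1, 0, 0, 0, 0, 0], [-1, 2, 0, 0, 0, 0, 0], [-1, 3, 0, 0, 0, 0, 0], [-1, 4, 0, 0, 0, 0, 0], [-1, 5, 0, 0, 0, 0, 0]])

```text
clock: 31.98
ee_pos: [569.7, -215.5, 206.2]
tcp_rot: [[-0.958, 0.288, -0.0], [0.288, 0.958, 0.0], [0.0, 0.0, -1.0]]
wrist_force: [2.6, -1.2, 0.7]
gripper_width: 0.003
grip_force: 1.1
```

```bash
python3 -c "
from h import *
mg()"
```

```text
mx 83.7 my 0.2 z 206.2 F [ 2.6 -1.2  0.7] t 31.975
```

carry_out(increments=[[-1, 1.3, 0, 0.1, 0, 0, 0], [-1, 2.6, 0, 0.3, 0, 0, 0], [-1, 3.9, 0, 0.7, 0, 0, 0], [-1, 5.0, 0, 1.25, 0, 0, 0], [-1, 6.2, 0, 2.0, 0, 0, 0]])

```text
clock: 32.6
ee_pos: [510.3, -197.7, 186.1]
tcp_rot: [[-0.958, 0.288, 0.0], [0.288, 0.958, -0.0], [-0.0, -0.0, -1.0]]
wrist_force: [2.1, -1.8, 1.8]
gripper_width: 0.01
grip_force: 2.0
```

```bash
python3 -c "
from h import *
mg()"
```

```text
mx 21.6 my 0.2 z 186.1 F [ 2.1 -1.8  1.8] t 32.6
```

carry_out(increments=[[-1, 0.95, 0, 0.8, 0, 0, 0], [-1, 1.9, 0, 1.8, 0, 0, 0], [-1, 2.55, 0, 2.85, 0, 0, 0], [-1, 3.2, 0, 4.1, 0, 0, 0], [-1, 3.6, 0, 5.2, 0, 0, 0]])

```text
clock: 33.22
ee_pos: [475.9, -187.3, 133.4]
tcp_rot: [[-0.958, 0.288, -0.001], [0.288, 0.958, 0.0], [0.001, 0.0, -1.0]]
wrist_force: [0.8, -1.7, 2.2]
gripper_width: 0.007
grip_force: 1.5
```

carry_out(increments=[[-1, 0.2, 0, 0.8, 0, 0, 0], [-1, 0.3, 0, 1.6, 0, 0, 0], [-1, 0.3, 0, 2.2, 0, 0, 0], [-1, 0.3, 0, 2.55, 0, 0, 0], [-1, 0.3, 0, 2.55, 0, 0, 0]])

```text
clock: 33.85
ee_pos: [473.8, -186.6, 108.7]
tcp_rot: [[-0.958, 0.288, -0.0], [0.288, 0.958, 0.0], [0.0, 0.0, -1.0]]
wrist_force: [0.3, -0.4, -1.1]
gripper_width: 0.007
grip_force: 0.0
```

```bash
python3 -c "
from h import *
mg()"
```

```text
mx -16.5 my 0.3 z 108.7 F [ 0.3 -0.4 -1.1] t 33.85
```

carry_out(increments=[[-1, 0.5, 0, 0.1, 0, 0, 0], [-1, 1, 0, 0.2, 0, 0, 0], [-1, 1, 0, 0.25, 0, 0, 0], [-1, 1, 0, 0.25, 0, 0, 0]])

```text
clock: 34.35
ee_pos: [466.2, -184.8, 108.0]
tcp_rot: [[-0.958, 0.288, 0.005], [0.288, 0.958, -0.002], [-0.006, -0.001, -1.0]]
wrist_force: [4.5, -0.5, 20.4]
gripper_width: 0.005
grip_force: 9.8
```

Firm stop at 108 mm, so the lid is closed. I lift off and verify.

carry_out(increments=[[-1, 0, 0, -3, 0, 0, 0], [-1, 0, 0, -8, 0, 0, 0], [-1, 0, 0, -14, 0, 0, 0], [-1, 0, 0, -20, 0, 0, 0], [-1, 0, 0, -20, 0, 0, 0]])

```text
clock: 34.98
ee_pos: [465.6, -184.6, 310.8]
tcp_rot: [[-0.958, 0.288, 0.007], [0.288, 0.958, -0.004], [-0.008, -0.002, -1.0]]
wrist_force: [0.5, -1.0, -1.3]
gripper_width: 0.006
grip_force: 0.0
```

```bash
python3 - <<'E'
from h import *
d=ctrl.get_image("wrist");P=cloud(d,True);Q=(P-[489.5,-191.7,0])@tool(-16.7);Q[:,:,2]*=-1
m=(abs(Q[:,:,1])<25)&(Q[:,:,2]>60)&(Q[:,:,2]<160)
for a in range(-80,61,20):
    t=Q[m&(abs(Q[:,:,0]-a)<8)]
    if len(t)>10:print(a,np.median(t[:,2]).round(1),len(t))
cv2.imwrite("pics/w7.png",d["image"]);s=ctrl.get_image("scene");print([a for a in ambers(s) if a[0]<900])
E
```

```text
-80 109.0 160
-60 107.2 494
-40 107.2 528
-20 107.2 528
0 107.2 476
20 107.1 466
40 107.1 73
[]
```

View pics/w7.png

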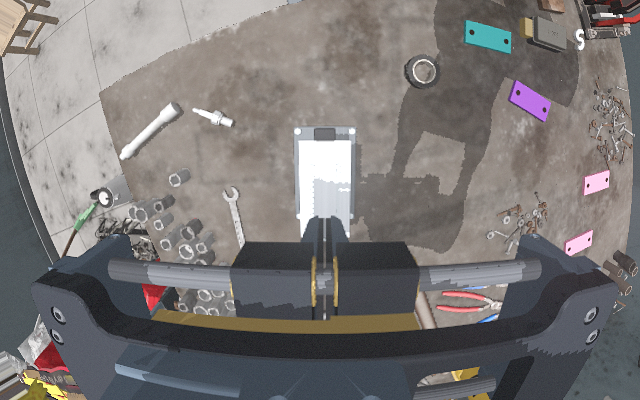

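The lid at (325,175) is level and closed at 107 mm along its whole length. No amber is left on the bench, and the tape at (423,70) and spark plug at (214,117) look untouched.

```bash
python3 -c "
from rig import ctrl
print(ctrl.sign_off())"
```

```text
the job is handed in; nothing more can be done
None
```

All three amber spacers on the bench are held under the magazine's catches, the lid is fully closed and released, and I handed the job in at about 35 s on the robot's clock; no verdict came back.

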